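# Pack the sampling cups into the kit case

## Task

Open the grey kit case by lifting its lid right back until it rests on its stop. Then stand one of the three white sampling cups upright on the floor inside the case and nest the other two into it, one inside the other and fully home, so that all three make one upright stack in the case. Leave the lid resting open, and don't disturb the bottle, the jar or the carton.

Things in the scene. Friction and masses are not known exactly. Their poses are not given: they have to be found in the camera images.
- case: grey plastic kit case, fixed to the bench; open-topped body 170 mm (its x) by 210 mm (its y) by 115 mm high, walls and floor 5 mm; origin: centre of the underside, its x points from the front towards the hinge side, z up. Closed by a lid 50 mm deep (165 mm high in all)
- lid (a joint): angle of the case's lid, rad: 0 closed, grows as it lifts, 1.75 resting on its stop (a little past upright). The lid is a hollow tray 170 x 210 x 50 mm, walls 5 mm, about 0.35 kg, free to swing: it falls shut if let go below about 1.2 and falls back onto its stop above that
- lid_handle (a point): middle of the black round handle bar (10 mm thick, 100 mm long along the case's y, on two end posts) on top of the lid, 30 mm off the lid's top face and 148 mm from the hinge side, near the front edge; moves with the lid
- lid_hinge (a point): middle of the lid's hinge line along the case's far rim, 115 mm above the bench; the hinge axis is the case's y
- cup_a: one of three identical loose white plastic cups, upright, open on top, 84 mm high, 70 g: foot 36 mm across, tapering out to 51 mm at 50 mm height, then a step to a straight collar 62 mm across (50 to 84 mm height); wall 3 mm, mouth 56 mm inside. Origin: centre of the underside, z up its axis. Nested, the collar's underside rests on the lower cup's rim: origin 34 mm above the lower's
- cup_b: one of three identical loose white plastic cups, upright, open on top, 84 mm high, 70 g: foot 36 mm across, tapering out to 51 mm at 50 mm height, then a step to a straight collar 62 mm across (50 to 84 mm height); wall 3 mm, mouth 56 mm inside. Origin: centre of the underside, z up its axis. Nested, the collar's underside rests on the lower cup's rim: origin 34 mm above the lower's
- cup_c: one of three identical loose white plastic cups, upright, open on top, 84 mm high, 70 g: foot 36 mm across, tapering out to 51 mm at 50 mm height, then a step to a straight collar 62 mm across (50 to 84 mm height); wall 3 mm, mouth 56 mm inside. Origin: centre of the underside, z up its axis. Nested, the collar's underside rests on the lower cup's rim: origin 34 mm above the lower's
- reagent_bottle: bystander: clear glass bottle with a cap, 64 mm across, 150 mm high; origin: centre of the underside
- sample_jar: bystander: amber jar with black cap, 68 mm across, 85 mm high; origin: centre of the underside
- carton: bystander: cardboard box 90 x 130 x 70 mm high; origin: centre of the underside
Mind the look-alikes: they are no part of the job. What is shaped like the cup_b but blue is not meant. Leave any red look-alike of the cup_c alone.

How it is judged:
By the outcome, as a careful person would: the job done as asked, in the order asked, and still so for the second after the job is handed in, with the robot touching nothing.
It also fails if it takes over 72 s, if anything falls off the work surface, if the arm or the gripper's body presses on something with over 40 N, if the wrist force passes 120 N, or if a joint passes its speed limit or range.

## Robot

A 6-joint arm with a two-finger parallel gripper is mounted at the origin on the work surface. World frame = base frame: x ahead of the robot, y to its left, z up, the work surface at z = 0. Lengths are in m, angles in rad, forces in N, time in s.
With the tool pointing down it reaches from about 0.4 to 0.825 m from the base axis. Payload 7 kg.
Tool frame: the origin (TCP) lies at the very end of the fingers, on their centre line; the grasp point (between the pads) lies 19 mm behind it (arm.grasp_offset is the distance from the TCP to the grasp point, in m); z points along the fingers, y is the line along which they close (so a half turn about z gives the same grasp; the last joint's range is limited). The gripper opens to 88 mm and grips with 3 to 60 N. Pads are 19 mm wide; open, the fingers measure 130 mm over their backs; the gripper's body (78 mm by 193 mm) begins 47 mm behind the grasp point.
Start: joints at [-0.987, 0.359, 0.012, 0, -1.224, -0.288], TCP at [0.197, -0.646, 0.202] pointing down, gripper open.
Joint ranges: [-3.07, 3.07], [-1.43, 2.12], [-1.02, 1.25], [-3.03, 1.67], [-3.05, -0], [-3.03, 3.03]. Speed limits (rad/s): [2.39, 2.39, 3.01, 3.14, 3.14, 3.14].

## Interface

Orientations are given as [roll, pitch, yaw] about the fixed x, y, z axes, in that order (R = Rz(yaw) Ry(pitch) Rx(roll)).
In Python, from station import get_state, cams, arm, nets gives the robot as it stands.
- The arm moves only by the shell command python3 -m creep 'ROWS' [FORCE]. ROWS is a JSON object of lists of equal length, an entry for each row: "translation": the shift along the world's x, y, z in mm, a list of three; "spin": the turn about the world's z in rad; "gripper": the opening, from 0 (shut) to 1 (fully open). In form: {"translation": [[dx, dy, dz], ...], "spin": [spin, ...], "gripper": [gripper, ...]}. A call has 1 to 8 rows; each row shifts and turns the commanded pose from where the row before left it; what a row does not reach is not made up. A row lasts 1/10 s, in which the tool goes at most 50 mm and 8.59 degrees, less where a joint would pass 70% of its speed; a pose out of reach is approached as far as the arm can. A call is refused whole if a number of a shift passes 50 or a number of a turn 0.15, either way. A call with a gripper value outside its range is refused whole. The fingers move at their own pace and stop on an object; FORCE is the grip in N (left out, the last holds). Time passes only in rows, so rows that do not move let the fingers close. It gives the time, the measured TCP pose, the force, the opening and the grip force at its end, in the units of the state.
- get_state(): the state, without advancing time (a new reading comes with each control period).
- cams.grab_frame(name): name is "scene" or "top"; returns a dict with "img" (480x640x3 uint8, red, green, blue), "mtx" (3x3 intrinsics, pixels), "R" (3x3) and "t" (3): a world point X has camera coordinates R X + t. Camera axes: x right, y down, z forward; pixel columns grow to the right and rows downward; lengths in m; the calibration is good to about 2 mm. A picture is of the moment at which its call begins. There is no depth.
- arm.job_done(): hands the job in; it is judged then, once.
Trained networks look in the newest picture that a camera, given by its name, has taken for a name from the list of things; names that differ only in an ending like _2 or _b are one class to them, and where a whole thing is asked for, a point or a joint stands for the part that bears it (a point fixed in the world has none). Each returns a list of dicts, best first, with "confidence" (0 to 1); they miss things now and then, are a little off and sometimes report something else, mostly with a low value. They report only what shows in the picture. A call takes as long as a camera call. They do not tell look-alikes from the thing itself.
- nets.search_frame(camera, label): "centre" ([x, y, z] in m, in world coordinates, good to about 4 mm: the middle of the surface that is visible of it).
- nets.pinpoint(camera, label): "centre" ([x, y, z] in m, in world coordinates, good to about 4 mm: a listed point, or the origin of a listed thing).
The state is a dict: "t": time; "q": joint angles; "qd": joint speeds; "joint_efforts": joint torques, N m; "eef_pos": TCP position; "ee_rot": TCP orientation; "force": force on the tool from outside, world axes, zero at the start; "moment": the same for the moment, N m; "width": finger opening in m; "gripper_force": force on a finger pad.
Only numpy, scipy, OpenCV 4.12 (cv2) and the standard library are available. Lean on these libraries where they do the work, as an engineer would, in place of code of your own. Each camera call takes 0.05 s, during which the arm holds its last target. There are 200 camera calls.

## Working session

There is one attempt and no reset: what is moved stays moved. The work goes in short steps, Python scripts to look and compute and a shell command to move; the robot and the scene stay as the last step left them, time stands still between calls to the robot, and variables do not carry over. Pictures are saved under pics/ and viewed, at most 10 in all, crops included, and the job is handed in when it is done.

```bash
mkdir -p pics; cat > h.py <<'E'
import cv2,numpy as np
from station import get_state,cams,arm,nets
def save(c,n,crop=None,s=1):
    f=cams.grab_frame(c);im=f["img"][:,:,::-1]
    if crop: x0,y0,x1,y1=crop;im=im[y0:y1,x0:x1]
    cv2.imwrite("pics/"+n,cv2.resize(im,None,fx=s,fy=s,interpolation=cv2.INTER_CUBIC));return f
def proj(f,X):
    p=f["mtx"]@(f["R"]@np.array(X,float)+f["t"]);return p[:2]/p[2]
def ray(f,u,v,z):
    d=f["R"].T@np.linalg.inv(f["mtx"])@[u,v,1];c=-f["R"].T@f["t"];return c+d*(z-c[2])/d[2]
E
python3 - <<'E'
from h import *
for c in("scene","top"):
    f=save(c,c+"0.png");print(c,"cam",(-f["R"].T@f["t"]).round(2))
    for l in("case","lid_handle","lid_hinge","cup_a","reagent_bottle","sample_jar","carton"):
        for r in nets.pinpoint(c,l):
            print(l,round(r["confidence"],2),np.round(r["centre"],3),proj(f,r["centre"]).round())
E
```

```text
scene cam [ 0.98 -0.59  0.73]
case 0.7 [ 0.519  0.057 -0.002] [315. 283.]
lid_handle 0.72 [0.455 0.049 0.199] [284. 200.]
lid_hinge 0.68 [0.601 0.065 0.116] [349. 253.]
lid_hinge 0.59 [ 0.606 -0.144  0.004] [292. 360.]
cup_a 0.73 [ 0.647 -0.256 -0.001] [272. 417.]
cup_a 0.67 [ 0.721 -0.145 -0.002] [344. 391.]
cup_a 0.61 [ 0.603 -0.145  0.003] [291. 360.]
cup_a 0.58 [ 0.491 -0.312  0.002] [181. 396.]
cup_a 0.56 [ 0.38  -0.276  0.001] [154. 355.]
reagent_bottle 0.85 [0.417 0.366 0.002] [348. 203.]
sample_jar 0.77 [ 0.631 -0.361 -0.001] [221. 464.]
sample_jar 0.54 [ 0.574  0.469 -0.003] [417. 205.]
carton 0.62 [ 0.575  0.467 -0.003] [417. 205.]
top cam [0.35 0.08 1.1 ]
case 0.53 [ 0.604 -0.15  -0.   ] [407. 230.]
lid_hinge 0.44 [ 0.492 -0.308  0.001] [481. 271.]
cup_a 0.74 [ 0.606 -0.149  0.001] [406. 229.]
cup_a 0.72 [ 0.648 -0.255  0.002] [449. 208.]
cup_a 0.65 [ 0.494 -0.309  0.005] [482. 270.]
cup_a 0.65 [ 0.387 -0.276  0.005] [476. 318.]
cup_a 0.64 [ 0.722 -0.146 -0.   ] [399. 182.]
cup_a 0.63 [ 0.452 -0.129  0.001] [407. 295.]
reagent_bottle 0.94 [0.416 0.36  0.002] [192. 331.]
sample_jar 0.72 [ 0.633 -0.363 -0.002] [494. 210.]
carton 0.57 [0.58  0.47  0.002] [142. 263.]
carton 0.31 [ 0.633 -0.364 -0.002] [495. 210.]
```

View pics/scene0.png

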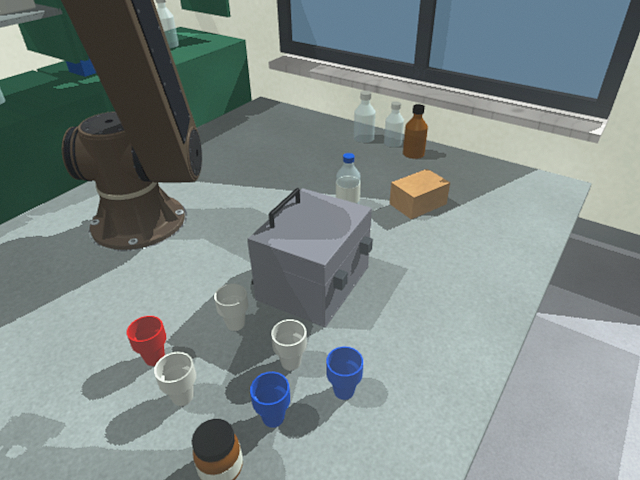

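View pics/top0.png

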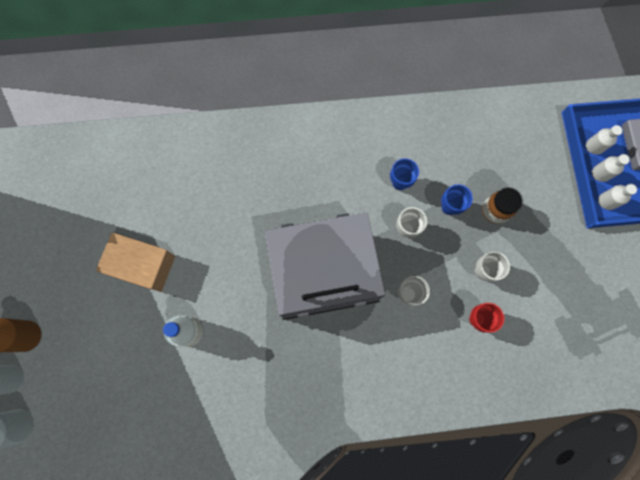

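The scene picture shows white cups at (231,305), (289,345) and (176,378). The look-alikes are blue at (271,398) and (345,372), and red at (147,340). In the top view the whites are at (412,222), (493,267) and (414,290), the blues at (404,173) and (457,199), and the red at (487,318). The handle bar is at about (330,294). I choose the three white ones and will check that in a crop.

```bash
python3 - <<'E'
from h import *
f=save("top","crop1.png",(250,150,510,345),3)
s=get_state();print(s["t"],s["eef_pos"],s["ee_rot"],s["width"],s["force"])
for i in range(2):
  for c in("top","scene"):
    for l in("case","lid_handle","lid_hinge"):
      for r in nets.pinpoint(c,l)[:1]: print(c,l,round(r["confidence"],2),np.round(r["centre"],3))
    cams.grab_frame(c)
for x in [(.455,.049,.195),(.519,.057,0),(.605,-.147,.084),(.493,-.309,.084),(.452,-.129,.084)]: print(x,((proj(f,x)-[250,150])*3).round())
c,s_=np.cos(.11),np.sin(.11)
for y in(-.05,.05): print("bar end",((proj(f,(.455-y*s_,.049+y*c,.195))-[250,150])*3).round())
for x in(-.085,.085):
  for y in(-.105,.105): print("lidcorner",((proj(f,(.519+x*c-y*s_,.057+y*c+x*s_,.165))-[250,150])*3).round())
E
```

```text
0.85 [ 0.19673593 -0.64566131  0.20177666] [-3.14158611e+00  1.32983388e-05 -2.84582227e+00] 0.08744904567741484 [-0.03638011 -0.04176013  0.24220661]
top lid_handle 0.87 [0.456 0.049 0.19 ]
scene case 0.7 [ 0.519  0.057 -0.002]
scene lid_handle 0.72 [0.455 0.049 0.199]
scene lid_hinge 0.68 [0.601 0.065 0.116]
top lid_handle 0.61 [0.457 0.051 0.193]
scene case 0.63 [ 0.519  0.056 -0.003]
scene lid_handle 0.91 [0.456 0.051 0.197]
scene lid_hinge 0.86 [0.6   0.068 0.113]
(0.455, 0.049, 0.195) [241. 423.]
(0.519, 0.057, 0) [218. 370.]
(0.605, -0.147, 0.084) [487. 211.]
(0.493, -0.309, 0.084) [733. 342.]
(0.452, -0.129, 0.084) [490. 423.]
bar end [319. 407.]
bar end [163. 439.]
lidcorner [404. 427.]
lidcorner [ 85. 493.]
lidcorner [346. 180.]
lidcorner [ 38. 240.]
```

View pics/crop1.png

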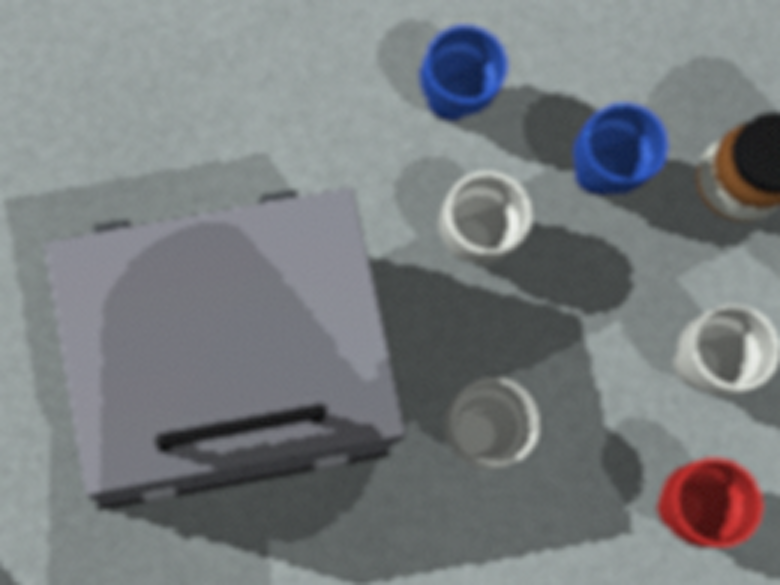

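The crop confirms three white cups at (487,214), (733,347) and (494,422), with the others blue and red. The handle bar runs from (163,440) to (320,408), which matches the predicted ends for a yaw of 0.11. I'll move above the handle.

```bash
python3 -m creep '{"translation":[[16,43.5,6],[16,43.5,6],[16,43.5,6],[16,43.5,6],[16,43.5,6],[16,43.5,6],[16,43.5,6],[16,43.5,6]],"spin":[0.087,0.087,0.087,0.087,0.087,0.087,0.087,0.087],"gripper":[1,1,1,1,1,1,1,1]}' 30
python3 -m creep '{"translation":[[16,43.5,0],[16,43.5,0],[16,43.5,0],[16,43.5,0],[16,43.5,0],[16,43.5,0],[16,43.5,0],[16,43.5,0]],"spin":[0.087,0.087,0.087,0.087,0.087,0.087,0.087,0.087],"gripper":[0.7,0.6,0.5,0.5,0.5,0.5,0.5,0.5]}'
python3 -m creep '{"translation":[[0,0,0]],"spin":[0],"gripper":[0.5]}'
```

```text
t: 2.45
eef_pos: [0.3249, -0.2961, 0.2503]
ee_rot: [-3.141, 0.0, -2.147]
force: [2.7, 0.3, 0.0]
width: 0.0874
gripper_force: 0.0
t: 3.25
eef_pos: [0.453, 0.0524, 0.2503]
ee_rot: [-3.14, 0.0, -1.45]
force: [0.1, -1.0, 1.6]
width: 0.0439
gripper_force: 0.0
t: 3.35
eef_pos: [0.4543, 0.0544, 0.2496]
ee_rot: [-3.141, 0.0, -1.447]
force: [-1.3, -0.9, 0.2]
width: 0.0438
gripper_force: 0.0
```

```bash
python3 -m creep '{"translation":[[1,-4,-16],[0,0,-20],[0,0,-20],[0,0,-7],[0,0,0],[0,0,0]],"spin":[-0.012,0,0,0,0,0],"gripper":[0.5,0.5,0.5,0.5,0.5,0.5]}' 30
python3 -m creep '{"translation":[[0,0,0],[0,0,0],[0,0,0],[0,0,0],[0,0,0],[0,0,0]],"spin":[0,0,0,0,0,0],"gripper":[0,0,0,0,0,0]}' 30
python3 - <<'E'
import numpy as np
p0=None
for d in range(0,95,5):
    a=np.radians(28.4+d);r=.1682
    x=-r*np.cos(a)*1000;z=r*np.sin(a)*1000
    if p0 is not None:
        dx=x-p0[0];print(d,[round(dx*.994,1),round(dx*.11,1),round(z-p0[1],1)])
    p0=(x,z)
E
```

```text
t: 3.95
eef_pos: [0.4542, 0.0463, 0.1877]
ee_rot: [-3.141, -0.0, -1.466]
force: [-0.1, -0.2, -0.3]
width: 0.0441
gripper_force: 0.0
t: 4.55
eef_pos: [0.4537, 0.0463, 0.1868]
ee_rot: [-3.142, 0.0, -1.466]
force: [-0.1, 0.4, 0.8]
width: 0.0028
gripper_force: 0.0
5 [np.float64(7.5), np.float64(0.8), np.float64(12.6)]
10 [np.float64(8.6), np.float64(0.9), np.float64(11.9)]
15 [np.float64(9.5), np.float64(1.1), np.float64(11.1)]
20 [np.float64(10.5), np.float64(1.2), np.float64(10.2)]
25 [np.float64(11.3), np.float64(1.3), np.float64(9.3)]
30 [np.float64(12.1), np.float64(1.3), np.float64(8.2)]
35 [np.float64(12.7), np.float64(1.4), np.float64(7.1)]
40 [np.float64(13.3), np.float64(1.5), np.float64(6.0)]
45 [np.float64(13.8), np.float64(1.5), np.float64(4.8)]
50 [np.float64(14.1), np.float64(1.6), np.float64(3.6)]
55 [np.float64(14.4), np.float64(1.6), np.float64(2.3)]
60 [np.float64(14.5), np.float64(1.6), np.float64(1.0)]
65 [np.float64(14.6), np.float64(1.6), np.float64(-0.2)]
70 [np.float64(14.5), np.float64(1.6), np.float64(-1.5)]
75 [np.float64(14.3), np.float64(1.6), np.float64(-2.8)]
80 [np.float64(14.0), np.float64(1.6), np.float64(-4.0)]
85 [np.float64(13.6), np.float64(1.5), np.float64(-5.2)]
90 [np.float64(13.1), np.float64(1.5), np.float64(-6.4)]
```

```bash
python3 - <<'E'
from h import *
s=get_state();print(s["width"],s["gripper_force"],s["eef_pos"],s["force"])
f=save("scene","s2.png",(200,130,400,280),4)
print((proj(f,s["eef_pos"])-[200,130])*4,(proj(f,(.456,.05,.195))-[200,130])*4)
print([np.round(r["centre"],3) for r in nets.pinpoint("scene","lid_handle")])
E
```

```text
0.002816808311938265 0.0 [0.45373904 0.04634507 0.18678631] [-0.13991905  0.35756363  0.75809854]
[333.3807538  302.68246713] [340.33869881 287.13971502]
[array([0.453, 0.048, 0.199])]
```

View pics/s2.png

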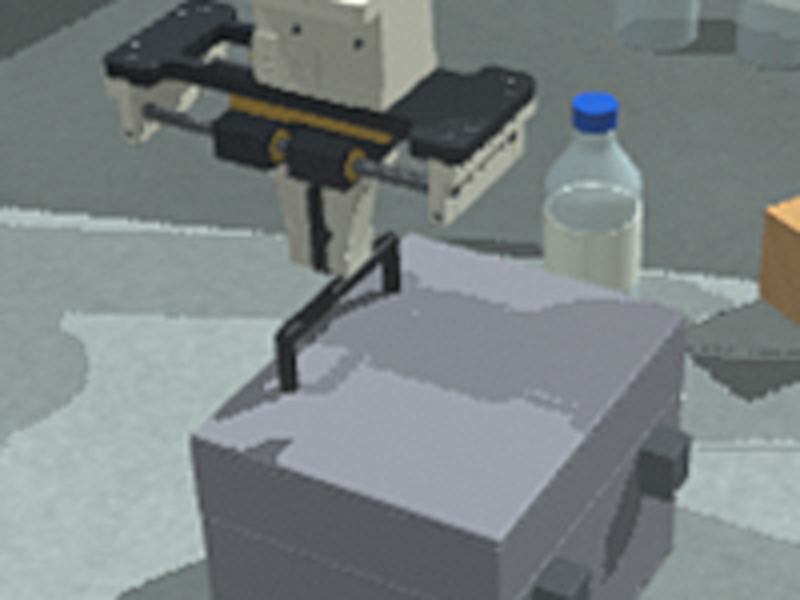

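The picture shows the closed fingertips ending at about (330,274), above or behind the bar at (341,290). That is higher than the reported TCP would project, at (333,303). I'll check both views side by side.

```bash
python3 - <<'E'
from h import *
s=get_state()
out=[]
for c in("scene","top"):
    f=cams.grab_frame(c);im=f["img"][:,:,::-1].copy()
    p=proj(f,s["eef_pos"]);b=proj(f,(.456,.05,.195));o=(b-[24,32]).astype(int)
    cr=cv2.resize(im[o[1]:o[1]+64,o[0]:o[0]+48],None,fx=8,fy=8,interpolation=cv2.INTER_CUBIC)
    for z,col in((0,(0,0,255)),(.02,(0,255,0)),(.06,(255,0,0))):
        q=((proj(f,np.array(s["eef_pos"])+[0,0,z])-o+.5)*8).astype(int);cv2.circle(cr,tuple(map(int,q)),3,col,-1)
    out.append(cr)
cv2.imwrite("pics/pair.png",np.hstack(out))
E
```

```text
(no output)
```

View pics/pair.png

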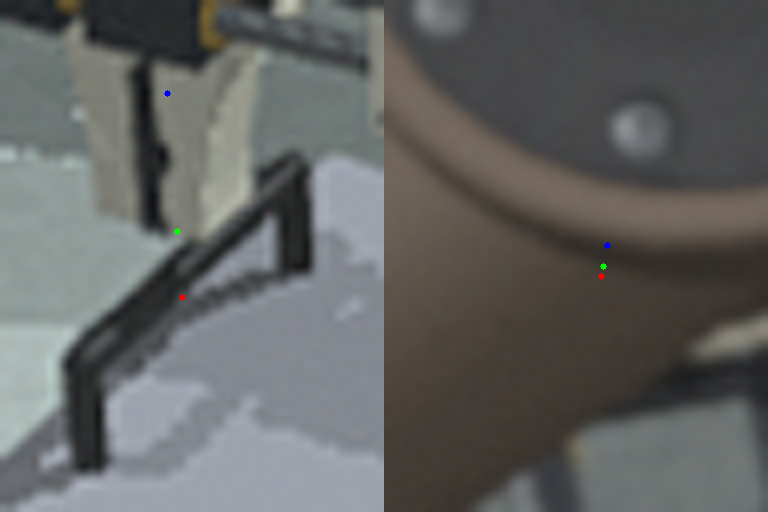

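```bash
python3 -m creep '{"translation":[[0,0,10],[0,0,0],[0,0,0],[0,0,0],[0,0,0],[0,0,0]],"spin":[0,0,0,0,0,0],"gripper":[0.5,0.5,0.5,0.5,0.5,0.5]}' 20
python3 -m creep '{"translation":[[2,2,-8],[0,0,-8],[0,0,-5],[0,0,-3],[0,0,0]],"spin":[0,0,0,0,0],"gripper":[0.5,0.5,0.5,0.5,0.5]}'
python3 -m creep '{"translation":[[0,0,0],[0,0,0],[0,0,0],[0,0,0],[0,0,0],[0,0,0],[0,0,0]],"spin":[0,0,0,0,0,0,0],"gripper":[0,0,0,0,0,0,0]}' 20
python3 - <<'E'
from h import *
s=get_state();f=save("scene","s3.png",(240,150,340,240),8)
print((proj(f,s["eef_pos"])-[240,150]+.5)*8)
E
```

```text
t: 5.35
eef_pos: [0.4537, 0.0463, 0.1966]
ee_rot: [3.141, -0.0, -1.466]
force: [0.0, -0.4, -0.2]
width: 0.0413
gripper_force: 0.0
t: 5.85
eef_pos: [0.4554, 0.0481, 0.1721]
ee_rot: [3.14, -0.0, -1.466]
force: [-0.2, -0.4, -0.3]
width: 0.0439
gripper_force: 0.0
t: 6.55
eef_pos: [0.4549, 0.0481, 0.1726]
ee_rot: [3.14, -0.0, -1.466]
force: [-4.8, 1.0, 3.6]
width: 0.0074
gripper_force: 19.0
[361.91674673 493.51618609]
```

View pics/s3.png

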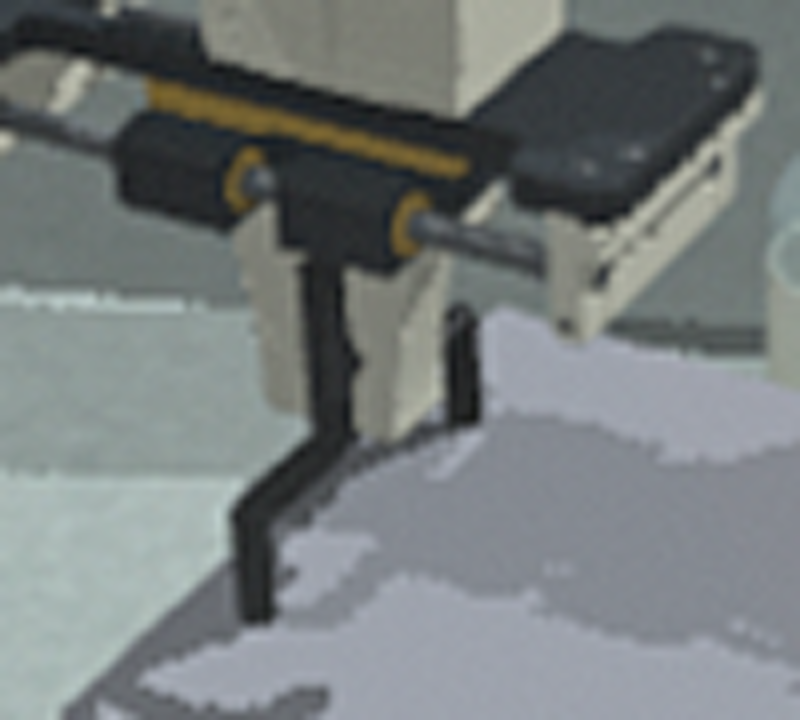

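The fingers are on the bar, with the tips only just past it. The real fingertips therefore sit about 18 mm behind the reported TCP. I'll regrip a little deeper.

```bash
python3 -m creep '{"translation":[[0,0,0],[0,0,0],[0,0,-3],[0,0,-3],[0,0,0],[0,0,0]],"spin":[0,0,0,0,0,0],"gripper":[0.3,0.3,0.3,0.3,0.3,0.3]}' 30
python3 -m creep '{"translation":[[0,0,0],[0,0,0],[0,0,0],[0,0,0],[0,0,0]],"spin":[0,0,0,0,0],"gripper":[0,0,0,0,0]}' 30
```

```text
t: 7.2
eef_pos: [0.4557, 0.0483, 0.1666]
ee_rot: [3.141, -0.0, -1.466]
force: [-0.2, -0.1, 0.5]
width: 0.0261
gripper_force: 0.0
t: 7.7
eef_pos: [0.4547, 0.0481, 0.1667]
ee_rot: [3.14, -0.0, -1.466]
force: [-4.9, 1.0, 4.0]
width: 0.0089
gripper_force: 30.0
```

```bash
python3 -m creep '{"translation":[[3.7,0.4,6.4],[3.8,0.4,6.2],[4.2,0.5,6],[4.4,0.5,5.9],[4.7,0.5,5.6],[4.8,0.5,5.5],[0,0,0]],"spin":[0,0,0,0,0,0,0],"gripper":[0,0,0,0,0,0,0]}' 40
python3 - <<'E'
from h import *
print([(round(r["confidence"],2),np.round(r["centre"],3)) for r in nets.pinpoint("scene","lid_handle")])
cams.grab_frame("scene");print([(round(r["confidence"],2),np.round(r["centre"],3)) for r in nets.pinpoint("scene","lid_handle")])
E
```

```text
t: 8.4
eef_pos: [0.4804, 0.0505, 0.2031]
ee_rot: [3.139, -0.001, -1.466]
force: [-10.1, 0.2, 5.4]
width: 0.0082
gripper_force: 40.0
[(0.73, array([0.456, 0.053, 0.199]))]
[(0.91, array([0.478, 0.05 , 0.233]))]
```

```bash
python3 -m creep '{"translation":[[10.5,1.2,10.2],[11.3,1.3,9.3],[12.1,1.3,8.2],[12.7,1.4,7.1],[13.3,1.5,6],[13.8,1.5,4.8],[0,0,0]],"spin":[0,0,0,0,0,0,0],"gripper":[0,0,0,0,0,0,0]}' 40
```

```text
t: 9.25
eef_pos: [0.5572, 0.0577, 0.2498]
ee_rot: [-3.14, -0.003, -1.466]
force: [-3.0, -6.1, 6.0]
width: 0.0088
gripper_force: 40.0
```

```bash
python3 -m creep '{"translation":[[14.1,1.6,3.6],[14.4,1.6,2.3],[14.5,1.6,1],[0,0,0]],"spin":[0,0,0,0],"gripper":[0,0,0,0]}' 40
python3 -m creep '{"translation":[[14.6,1.6,-0.2],[14.5,1.6,-1.5],[0,0,0]],"spin":[0,0,0],"gripper":[0,0,0]}' 40
python3 - <<'E'
from h import *
cams.grab_frame("scene")
for l in ("lid_handle","lid_hinge"):print([(round(r["confidence"],2),np.round(r["centre"],3)) for r in nets.pinpoint("scene",l)][:2])
E
```

```text
t: 9.65
eef_pos: [0.6005, 0.062, 0.2562]
ee_rot: [-3.14, -0.004, -1.466]
force: [-0.1, -7.4, 4.3]
width: 0.0087
gripper_force: 40.0
t: 9.95
eef_pos: [0.6295, 0.065, 0.2538]
ee_rot: [-3.141, -0.004, -1.467]
force: [0.2, -7.3, 1.2]
width: 0.0094
gripper_force: 40.0
[(0.56, array([0.63 , 0.066, 0.285])), (0.24, array([ 0.631, -0.361, -0.   ]))]
[]
```

```bash
python3 -m creep '{"translation":[[14.3,1.6,-2.8],[14,1.6,-4],[13.6,1.5,-5.2],[0,0,0]],"spin":[0,0,0,0],"gripper":[0,0,0,0]}' 40
python3 - <<'E'
from h import *
f=save("scene","s4.png",(250,130,410,250),5)
for l in ("lid_handle","lid_hinge"):print([(round(r["confidence"],2),np.round(r["centre"],3)) for r in nets.pinpoint("scene",l)][:2])
E
```

```text
t: 10.5
eef_pos: [0.6715, 0.0693, 0.2412]
ee_rot: [-3.141, -0.004, -1.467]
force: [1.7, -8.1, 0.5]
width: 0.009
gripper_force: 40.0
[(0.89, array([0.67 , 0.069, 0.272]))]
[]
```

View pics/s4.png

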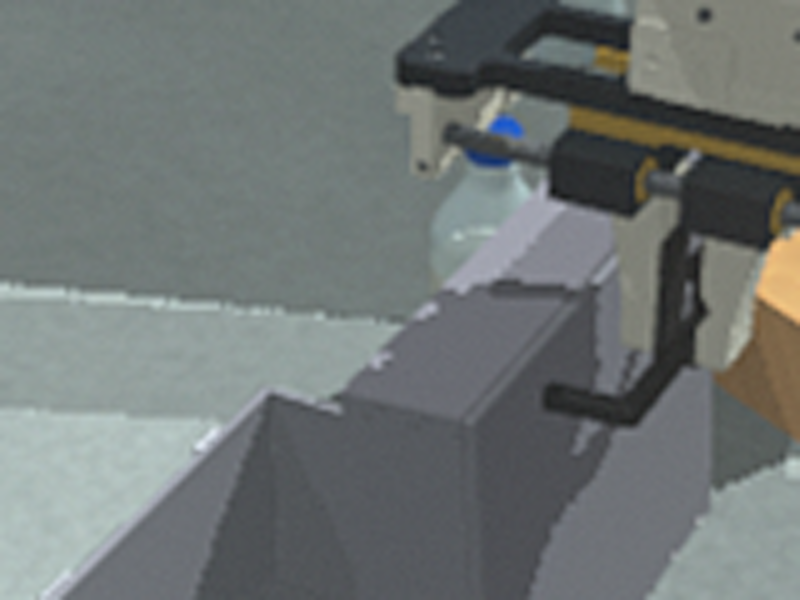

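The picture shows the lid about upright, at roughly 85°, with the bar still in the fingers at (660,380). I'll release and rise.

```bash
python3 -m creep '{"translation":[[0,0,0],[0,0,0],[0,0,6],[0,0,15],[0,0,30],[0,0,30],[0,0,0]],"spin":[0,0,0,0,0,0,0],"gripper":[0.2,0.2,0.2,0.2,0.2,0.2,0.2]}' 30
python3 -m creep '{"translation":[[-40,-5,0],[-40,-5,0],[-40,-5,0],[-40,-5,0],[0,0,0]],"spin":[0,0,0,0,0],"gripper":[0.5,1,1,1,1]}'
python3 - <<'E'
from h import *
f=save("scene","s5.png")
for c in("scene","top"):
  cams.grab_frame(c)
  for l in ("lid_handle","lid_hinge","case","cup_a"):print(c,l,[(round(r["confidence"],2),np.round(r["centre"],3)) for r in nets.pinpoint(c,l)])
E
```

```text
t: 11.35
eef_pos: [0.6711, 0.0724, 0.3282]
ee_rot: [-3.133, 0.001, -1.465]
force: [0.2, -0.3, -0.4]
width: 0.0177
gripper_force: 0.0
t: 11.85
eef_pos: [0.5057, 0.0515, 0.3243]
ee_rot: [-3.138, 0.002, -1.465]
force: [-0.2, 0.1, -0.0]
width: 0.0516
gripper_force: 0.0
scene lid_handle [(0.96, array([0.709, 0.074, 0.254]))]
scene lid_hinge []
scene case [(0.6, array([ 0.52 ,  0.06 , -0.001]))]
scene cup_a [(0.93, array([ 0.646, -0.252,  0.   ])), (0.86, array([ 0.451, -0.13 , -0.005])), (0.75, array([ 0.385, -0.279,  0.003])), (0.65, array([ 0.488, -0.312,  0.004])), (0.65, array([ 0.72 , -0.145, -0.005]))]
top lid_handle [(0.3, array([ 0.491, -0.31 ,  0.002]))]
top lid_hinge []
top case [(0.71, array([0.52 , 0.053, 0.001]))]
top cup_a [(0.91, array([ 0.49 , -0.307,  0.002])), (0.89, array([ 0.602, -0.15 ,  0.001])), (0.88, array([ 0.456, -0.13 ,  0.001])), (0.8, array([ 0.384, -0.278, -0.   ])), (0.72, array([ 0.722, -0.147, -0.002])), (0.66, array([ 0.651, -0.255,  0.002]))]
```

View pics/s5.png

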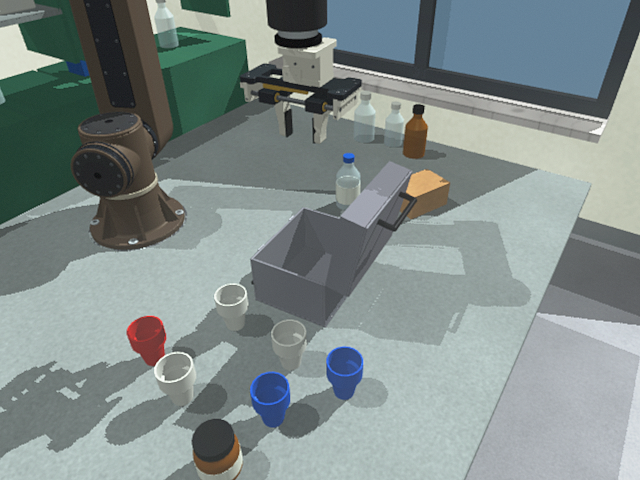

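The picture shows the lid back on its stop (handle at (403,210)) and the case open, with nothing else moved. Now the nearest white cup, at (0.453,-0.130).

```bash
python3 -m creep '{"translation":[[-10.5,-36,0],[-10.5,-36,-20],[-10.5,-36,-35],[-10.5,-36,-35],[-10.5,-37,-45],[0,0,-29],[0,0,0]],"spin":[0,0,0,0,0,0,0],"gripper":[1,1,1,1,1,1,1]}' 15
python3 - <<'E'
from h import *
f=save("scene","x.png");print(get_state()["eef_pos"],get_state()["width"])
for c in("scene","top"):
  print(c,[(round(r["confidence"],2),np.round(r["centre"],3)) for r in nets.pinpoint(c,"cup_c")])
E
```

```text
t: 13.1
eef_pos: [0.4557, -0.1223, 0.1634]
ee_rot: [3.135, 0.001, -1.469]
force: [-0.3, 0.4, -0.3]
width: 0.0876
gripper_force: 0.0
[ 0.45771278 -0.12197191  0.1659558 ] 0.08778697816717088
scene [(0.95, array([ 0.653, -0.254,  0.001])), (0.89, array([ 0.453, -0.129, -0.001])), (0.88, array([ 0.604, -0.145, -0.001])), (0.82, array([ 0.489, -0.31 ,  0.   ])), (0.7, array([ 0.722, -0.145, -0.004])), (0.65, array([ 0.381, -0.277,  0.001]))]
top [(0.91, array([ 0.49 , -0.307,  0.002])), (0.89, array([ 0.602, -0.15 ,  0.001])), (0.88, array([ 0.456, -0.13 ,  0.001])), (0.8, array([ 0.384, -0.278, -0.   ])), (0.72, array([ 0.722, -0.147, -0.002])), (0.66, array([ 0.651, -0.255,  0.002]))]
```

```bash
python3 -m creep '{"translation":[[-4,-8,-20],[0,0,-25],[0,0,-25],[0,0,-25],[0,0,-15],[0,0,-8],[0,0,0],[0,0,0]],"spin":[0,0,0,0,0,0,0,0],"gripper":[1,1,1,1,1,1,1,1]}' 15
python3 -m creep '{"translation":[[0,0,0],[0,0,0],[0,0,0],[0,0,0],[0,0,0],[0,0,0]],"spin":[0,0,0,0,0,0],"gripper":[0,0,0,0,0,0]}' 15
```

```text
t: 14.05
eef_pos: [0.456, -0.1291, 0.0502]
ee_rot: [-3.14, -0.0, -1.465]
force: [0.8, -0.0, 0.6]
width: 0.0876
gripper_force: 0.0
t: 14.65
eef_pos: [0.4549, -0.1295, 0.0492]
ee_rot: [-3.141, -0.0, -1.466]
force: [-0.9, 0.5, 5.1]
width: 0.0632
gripper_force: 15.0
```

```bash
python3 -m creep '{"translation":[[0,0,10],[0,0,25],[0,0,35],[0,0,35],[0,0,35],[0,0,25],[0,0,0]],"spin":[0,0,0,-0.1,-0.1,-0.1,-0.1],"gripper":[0,0,0,0,0,0,0]}' 20
python3 -m creep '{"translation":[[8,23,0],[8,23,0],[8,23,0],[8,23,0],[8,23,0],[8,23,0],[8,24,0],[8,24,0]],"spin":[-0.13,-0.13,-0.13,-0.13,-0.13,-0.13,-0.13,-0.13]
,"gripper":[0,0,0,0,0,0,0,0]}'
python3 -m creep '{"translation":[[0,0,0],[0,0,0],[0,0,0]],"spin":[-0.13,0,0],"gripper":[0,0,0]}'
python3 - <<'E'
from h import *
for c in("scene","top"):
  cams.grab_frame(c)
  for l in("case","cup_a"): print(c,l,[(round(r["confidence"],2),np.round(r["centre"],3)) for r in nets.pinpoint(c,l)])
E
```

```text
t: 15.35
eef_pos: [0.4567, -0.1295, 0.2184]
ee_rot: [-3.135, 0.002, -1.869]
force: [-0.2, -0.6, -1.8]
width: 0.0631
gripper_force: 20.0
t: 16.15
eef_pos: [0.5186, 0.0576, 0.2143]
ee_rot: [3.141, -0.0, -2.911]
force: [0.6, -0.2, -0.2]
width: 0.0629
gripper_force: 20.0
t: 16.45
eef_pos: [0.5184, 0.0564, 0.2141]
ee_rot: [3.142, -0.0, -3.032]
force: [0.5, 0.4, -1.3]
width: 0.0629
gripper_force: 20.0
scene case [(0.66, array([ 0.52 ,  0.056, -0.002]))]
scene cup_a [(0.87, array([ 0.605, -0.146,  0.003])), (0.85, array([ 0.384, -0.28 ,  0.001])), (0.84, array([0.514, 0.058, 0.162])), (0.84, array([ 0.491, -0.313,  0.001])), (0.68, array([ 0.719, -0.147, -0.003])), (0.6, array([ 0.649, -0.253, -0.   ]))]
top case [(0.84, array([0.521, 0.056, 0.   ]))]
top cup_a [(0.82, array([ 0.651, -0.254,  0.002])), (0.76, array([ 0.603, -0.151, -0.002])), (0.76, array([ 0.385, -0.278,  0.   ])), (0.64, array([ 0.489, -0.309,  0.005])), (0.59, array([ 0.721, -0.145, -0.   ])), (0.57, array([0.518, 0.058, 0.164]))]
```

```bash
python3 -m creep '{"translation":[[0,0,-30],[0,0,-35],[0,0,-35],[0,0,-30],[0,0,-20],[0,0,-5],[0,0,0]],"spin":[0,0,0,0,0,0,0],"gripper":[0,0,0,0,0,0,0]}'
python3 -m creep '{"translation":[[0,0,-2],[0,0,-2],[0,0,0],[0,0,0]],"spin":[0,0,0,0],"gripper":[0,0,0,0]}'
```

```text
t: 17.45
eef_pos: [0.5185, 0.0563, 0.0586]
ee_rot: [-3.141, -0.001, -3.036]
force: [-0.1, -0.2, -2.2]
width: 0.0631
gripper_force: 20.0
t: 17.85
eef_pos: [0.519, 0.0567, 0.0555]
ee_rot: [3.141, 0.001, -3.036]
force: [0.1, -0.6, -0.6]
width: 0.0628
gripper_force: 20.0
```

```bash
python3 -m creep '{"translation":[[0,0,-1],[0,0,-1],[0,0,0]],"spin":[0,0,0],"gripper":[0,0,0]}'
python3 -m creep '{"translation":[[0,0,0],[0,0,0],[0,0,0],[0,0,0],[0,0,10],[0,0,20],[0,0,30],[0,0,40]],"spin":[0,0,0,0,0,0,0,0],"gripper":[0.85,0.85,0.85,0.85,0.85,0.85,0.85,0.85]}'
python3 -m creep '{"translation":[[0,0,40],[0,0,40],[0,0,30],[0,0,0]],"spin":[0,0,0,0],"gripper":[1,1,1,1]}'
python3 - <<'E'
from h import *
for c in("scene","top"):
  cams.grab_frame(c)
  print(c,[(round(r["confidence"],2),np.round(r["centre"],3)) for r in nets.pinpoint(c,"cup_a")])
print(get_state()["eef_pos"])
E
```

```text
t: 18.15
eef_pos: [0.5199, 0.0569, 0.0542]
ee_rot: [3.142, 0.002, -3.035]
force: [-0.9, 0.6, 8.1]
width: 0.0627
gripper_force: 20.0
t: 18.95
eef_pos: [0.5176, 0.0561, 0.1533]
ee_rot: [-3.141, -0.003, -3.036]
force: [0.7, -0.1, 0.2]
width: 0.0742
gripper_force: 0.0
t: 19.35
eef_pos: [0.5209, 0.057, 0.2686]
ee_rot: [3.14, 0.008, -3.035]
force: [1.6, 0.0, -0.7]
width: 0.0876
gripper_force: 0.0
scene [(0.95, array([ 0.49 , -0.309,  0.002])), (0.82, array([ 0.649, -0.254, -0.002])), (0.72, array([ 0.384, -0.277,  0.002])), (0.71, array([ 0.718, -0.146, -0.004])), (0.7, array([0.516, 0.058, 0.003])), (0.64, array([ 0.603, -0.145,  0.004]))]
top [(0.95, array([ 0.72 , -0.146,  0.001])), (0.92, array([ 0.648, -0.254, -0.001])), (0.78, array([0.517, 0.06 , 0.006])), (0.75, array([ 0.491, -0.309,  0.003])), (0.71, array([ 0.387, -0.278, -0.   ])), (0.58, array([ 0.605, -0.149, -0.001]))]
[0.51800992 0.0564039  0.26222253]
```

```bash
python3 -m creep '{"translation":[[0,-25,0],[10,-25,0],[10,-25,0],[10,-25,0],[10,-25,0],[10,-25,0],[12,-27,0],[12,-27,0]],"spin":[0.14,0.14,0.14,0.14,0.14,0.14,0.14,0.14],"gripper":[1,1,1,1,1,1,1,1]}'
python3 -m creep '{"translation":[[12,0,-20],[0,0,-30],[0,0,-30],[0,0,-20],[0,0,0]],"spin":[0.14,0.14,0.07,0,0],"gripper":[1,1,1,1,1]}'
python3 - <<'E'
from h import *
cams.grab_frame("scene");print(get_state()["eef_pos"])
print([(round(r["confidence"],2),np.round(r["centre"],3)) for r in nets.pinpoint("scene","cup_a")])
E
```

```text
t: 20.35
eef_pos: [0.5924, -0.1485, 0.2614]
ee_rot: [3.139, -0.001, -1.91]
force: [0.3, 0.2, 0.1]
width: 0.0876
gripper_force: 0.0
t: 20.85
eef_pos: [0.6018, -0.1473, 0.1582]
ee_rot: [3.133, 0.0, -1.567]
force: [0.8, 0.5, -0.5]
width: 0.0879
gripper_force: 0.0
[ 0.60325813 -0.14752722  0.16071383]
[(0.72, array([ 0.648, -0.253,  0.   ])), (0.65, array([ 0.605, -0.142,  0.003])), (0.6, array([ 0.492, -0.312,  0.005])), (0.59, array([ 0.38 , -0.279,  0.004])), (0.56, array([ 0.721, -0.143, -0.004]))]
```

```bash
python3 -m creep '{"translation":[[1,0,-20],[0,0,-25],[0,0,-25],[0,0,-25],[0,0,-12],[0,0,-6],[0,0,0],[0,0,0]],"spin":[0,0,0,0,0,0,0,0],"gripper":[1,1,1,1,1,1,1,1]}' 15
python3 -m creep '{"translation":[[0,0,0],[0,0,0],[0,0,0],[0,0,0],[0,0,0],[0,0,0]],"spin":[0,0,0,0,0,0],"gripper":[0,0,0,0,0,0]}' 15
```

```text
t: 21.75
eef_pos: [0.6067, -0.1475, 0.0513]
ee_rot: [-3.14, -0.0, -1.566]
force: [0.8, -0.3, -0.2]
width: 0.0877
gripper_force: 0.0
t: 22.35
eef_pos: [0.6059, -0.1474, 0.0503]
ee_rot: [-3.141, -0.0, -1.566]
force: [-1.0, 0.7, 3.5]
width: 0.0627
gripper_force: 15.0
```

```bash
python3 -m creep '{"translation":[[0,0,10],[0,0,25],[0,0,40],[0,0,40],[0,0,40],[-20,0,40],[-30,0,35],[-38,20,10]],"spin":[0,0,0,0,-0.12,-0.12,-0.12,-0.12],"gripper":[0,0,0,0,0,0,0,0]}' 20
python3 -m creep '{"translation":[[0,30,0],[0,30,0],[0,30,0],[0,30,0],[0,32,0],[0,32,0],[0,0,0],[0,0,0]],"spin":[-0.14,-0.14,-0.14,-0.14,-0.14,-0.14,-0.14,0],"gripper":[0,0,0,0,0,0,0,0]}'
python3 - <<'E'
from h import *
print(get_state()["eef_pos"],get_state()["ee_rot"])
for c in("scene","top"):
  cams.grab_frame(c)
  print(c,[(round(r["confidence"],2),np.round(r["centre"],3)) for r in nets.pinpoint(c,"cup_a") if abs(r["centre"][0]-.52)<.04 and r["centre"][1]>-.02])
E
```

```text
t: 23.15
eef_pos: [0.5187, -0.1286, 0.294]
ee_rot: [-3.136, 0.001, -2.052]
force: [-0.2, 2.0, -0.9]
width: 0.0625
gripper_force: 20.0
t: 23.95
eef_pos: [0.5174, 0.0574, 0.2902]
ee_rot: [3.141, -0.0, -3.026]
force: [0.5, -0.4, -1.0]
width: 0.0627
gripper_force: 20.0
[0.51741891 0.0574369  0.29022945] [ 3.14144361e+00 -2.40781631e-05 -3.02616567e+00]
scene [(0.89, array([0.516, 0.062, 0.241])), (0.72, array([0.513, 0.059, 0.   ]))]
top [(0.87, array([0.521, 0.06 , 0.006])), (0.6, array([0.515, 0.055, 0.24 ]))]
```

```bash
python3 -m creep '{"translation":[[0,0,-30],[0,0,-40],[0,0,-40],[0,0,-35],[0,0,-25],[0,0,-15],[0,0,-8],[0,0,0]],"spin":[0,0,0,0,0,0,0,0],"gripper":[0,0,0,0,0,0,0,0]}'
python3 -m creep '{"translation":[[0,0,-3],[0,0,-2],[0,0,-2],[0,0,0],[0,0,0]],"spin":[0,0,0,0,0],"gripper":[0,0,0,0,0]}'
```

```text
t: 24.95
eef_pos: [0.5173, 0.0559, 0.0962]
ee_rot: [-3.141, -0.002, -3.025]
force: [-0.3, 1.0, -0.9]
width: 0.0626
gripper_force: 20.0
t: 25.45
eef_pos: [0.5178, 0.0567, 0.0902]
ee_rot: [3.141, 0.0, -3.026]
force: [-0.7, -0.2, -1.4]
width: 0.0631
gripper_force: 20.0
```

```bash
python3 -m creep '{"translation":[[0,0,-1],[0,0,-1],[0,0,0],[0,0,0]],"spin":[0,0,0,0],"gripper":[0,0,0,0]}'
python3 -m creep '{"translation":[[0,0,0],[0,0,0],[0,0,0],[0,0,0],[0,0,10],[0,0,20],[0,0,30],[0,0,40]],"spin":[0,0,0,0,0,0,0,0],"gripper":[0.85,0.85,0.85,0.85,0.85,0.85,0.85,0.85]}'
python3 -m creep '{"translation":[[0,0,40],[0,0,40],[0,0,20],[0,0,0]],"spin":[0,0,0,0],"gripper":[1,1,1,1]}'
python3 - <<'E'
from h import *
for c in("scene","top"):
  f=cams.grab_frame(c)
  if c=="scene": cv2.imwrite("pics/s6.png",cv2.resize(f["img"][170:330,220:420,::-1],None,fx=4,fy=4))
  print(c,[(round(r["confidence"],2),np.round(r["centre"],3)) for r in nets.pinpoint(c,"cup_a")])
print(get_state()["eef_pos"])
E
```

```text
t: 25.85
eef_pos: [0.5188, 0.0567, 0.0892]
ee_rot: [-3.141, 0.002, -3.025]
force: [-0.7, -0.2, 7.5]
width: 0.0621
gripper_force: 20.0
t: 26.65
eef_pos: [0.5166, 0.0562, 0.1883]
ee_rot: [-3.141, -0.003, -3.026]
force: [-0.0, -0.2, -0.1]
width: 0.0742
gripper_force: 0.0
t: 27.05
eef_pos: [0.5192, 0.0569, 0.2924]
ee_rot: [3.14, 0.007, -3.026]
force: [-0.2, 0.3, 0.3]
width: 0.0877
gripper_force: 0.0
scene [(0.92, array([0.516, 0.06 , 0.04 ])), (0.81, array([ 0.383, -0.277,  0.002])), (0.67, array([ 0.723, -0.146, -0.005])), (0.63, array([0.518, 0.058, 0.003])), (0.63, array([ 0.488, -0.314,  0.005]))]
top [(0.94, array([ 0.384, -0.276,  0.001])), (0.88, array([ 0.649, -0.254,  0.004])), (0.81, array([0.515, 0.056, 0.034])), (0.8, array([ 0.491, -0.31 ,  0.004])), (0.7, array([ 0.723, -0.146,  0.   ])), (0.58, array([0.518, 0.062, 0.004]))]
[0.51707044 0.05645292 0.28713395]
```

View pics/s6.png

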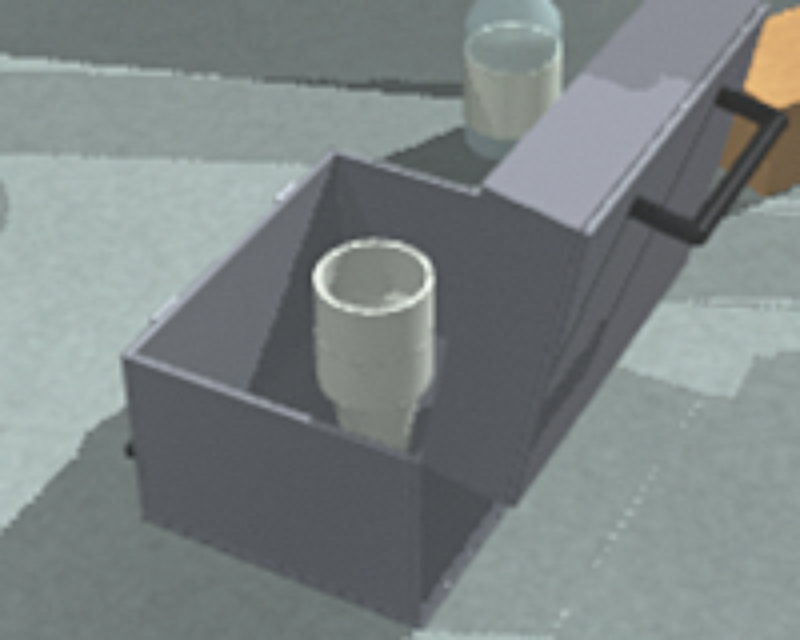

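The picture shows two cups nested flush and upright in the case (rim at (375,275)), with the lid still back. On to the third cup at (0.490,-0.310); no spin is needed.

```bash
python3 -m creep '{"translation":[[-3,-36,0],[-3,-40,0],[-3,-40,0],[-3,-40,0],[-3,-40,0],[-3,-40,-20],[-3,-40,-20],[-3,-40,-30]],"spin":[0,0,0,0,0,0,0,0],"gripper":[1,1,1,1,1,1,1,1]}'
python3 -m creep '{"translation":[[-3,-40,-30],[0,-10,-20],[0,0,-10],[0,0,0]],"spin":[0,0,0,0],"gripper":[1,1,1,1]}'
python3 - <<'E'
from h import *
print(get_state()["eef_pos"],get_state()["ee_rot"])
for c in("scene","top"):
  cams.grab_frame(c)
  print(c,[(round(r["confidence"],2),np.round(r["centre"],3)) for r in nets.pinpoint(c,"cup_a") if r["centre"][1]<-.26])
E
```

```text
t: 28.05
eef_pos: [0.4936, -0.2611, 0.2175]
ee_rot: [-3.141, 0.001, -3.025]
force: [1.9, 0.6, -0.4]
width: 0.0877
gripper_force: 0.0
t: 28.45
eef_pos: [0.4892, -0.3088, 0.1557]
ee_rot: [3.14, -0.004, -3.027]
force: [0.2, 0.4, 0.6]
width: 0.0875
gripper_force: 0.0
[ 0.48920735 -0.30884958  0.15567448] [ 3.13968913 -0.00427912 -3.02677371]
scene [(0.87, array([ 0.488, -0.313,  0.002])), (0.76, array([ 0.382, -0.28 ,  0.   ]))]
top []
```

```bash
python3 -m creep '{"translation":[[0,-2,-20],[0,0,-25],[0,0,-25],[0,0,-20],[0,0,-12],[0,0,-5],[0,0,0],[0,0,0]],"spin":[0,0,0,0,0,0,0,0],"gripper":[1,1,1,1,1,1,1,1]}' 15
python3 -m creep '{"translation":[[0,0,0],[0,0,0],[0,0,0],[0,0,0],[0,0,0],[0,0,0]],"spin":[0,0,0,0,0,0],"gripper":[0,0,0,0,0,0]}' 15
```

```text
t: 29.45
eef_pos: [0.4916, -0.3114, 0.0521]
ee_rot: [-3.141, 0.002, -3.025]
force: [-0.8, 0.3, 0.8]
width: 0.0879
gripper_force: 0.0
t: 30.05
eef_pos: [0.4909, -0.3113, 0.0513]
ee_rot: [-3.141, 0.0, -3.026]
force: [-0.1, 1.5, 2.4]
width: 0.0629
gripper_force: 15.0
```

```bash
python3 -m creep '{"translation":[[0,0,10],[0,0,25],[0,0,40],[0,0,40],[0,0,40],[0,25,40],[3,35,40],[3,40,0]],"spin":[0,0,0,0,0,0,0,0],"gripper":[0,0,0,0,0,0,0,0]}' 20
python3 -m creep '{"translation":[[3,40,0],[3,40,0],[3,40,0],[3,40,0],[4,40,0],[4,40,0],[3,28,0],[0,0,0]],"spin":[0,0,0,0,0,0,0,0],"gripper":[0,0,0,0,0,0,0,0]}'
python3 -m creep '{"translation":[[0,0,0],[0,0,0]],"spin":[0,0],"gripper":[0,0]}'
python3 - <<'E'
from h import *
print(get_state()["eef_pos"],get_state()["ee_rot"])
for c in("scene","top"):
  cams.grab_frame(c)
  print(c,[(round(r["confidence"],2),np.round(r["centre"],3)) for r in nets.pinpoint(c,"cup_a") if r["centre"][1]>-.1])
E
```

```text
t: 30.85
eef_pos: [0.4985, -0.214, 0.29]
ee_rot: [-3.138, 0.009, -3.027]
force: [0.5, 0.5, -0.5]
width: 0.0624
gripper_force: 20.0
t: 31.65
eef_pos: [0.5196, 0.0574, 0.2838]
ee_rot: [3.141, -0.0, -3.023]
force: [0.3, -0.2, -1.0]
width: 0.0628
gripper_force: 20.0
t: 31.85
eef_pos: [0.5193, 0.054, 0.2838]
ee_rot: [-3.141, -0.0, -3.026]
force: [-0.6, -0.4, -1.0]
width: 0.0627
gripper_force: 20.0
[0.51928455 0.05399706 0.28383587] [-3.14147659e+00 -5.02900257e-05 -3.02609946e+00]
scene [(0.76, array([0.518, 0.052, 0.236])), (0.74, array([0.515, 0.06 , 0.042])), (0.64, array([0.512, 0.058, 0.004]))]
top [(0.79, array([0.518, 0.056, 0.038])), (0.67, array([0.521, 0.055, 0.235])), (0.42, array([0.518, 0.057, 0.003]))]
```

```bash
python3 -m creep '{"translation":[[-1,3,-20],[0,0,-35],[0,0,-35],[0,0,-30],[0,0,-20],[0,0,-12],[0,0,0]],"spin":[0,0,0,0,0,0,0],"gripper":[0,0,0,0,0,0,0]}'
python3 -m creep '{"translation":[[0,0,-3],[0,0,-2],[0,0,-2],[0,0,0],[0,0,0]],"spin":[0,0,0,0,0],"gripper":[0,0,0,0,0]}'
```

```text
t: 32.75
eef_pos: [0.5178, 0.0569, 0.1303]
ee_rot: [-3.141, -0.003, -3.027]
force: [0.8, -0.6, -0.6]
width: 0.0629
gripper_force: 20.0
t: 33.25
eef_pos: [0.5188, 0.0577, 0.125]
ee_rot: [3.142, 0.001, -3.026]
force: [0.1, -1.5, 1.0]
width: 0.063
gripper_force: 20.0
```

```bash
python3 -m creep '{"translation":[[0,0,-1],[0,0,-1],[0,0,0],[0,0,0]],"spin":[0,0,0,0],"gripper":[0,0,0,0]}'
python3 -m creep '{"translation":[[0,0,0],[0,0,0],[0,0,0],[0,0,0],[0,0,10],[0,0,20],[0,0,30],[0,0,40]],"spin":[0,0,0,0,0,0,0,0],"gripper":[0.85,0.85,0.85,0.85,0.85,0.85,0.85,0.85]}'
python3 -m creep '{"translation":[[0,0,40],[-20,0,30],[-20,0,0],[0,0,0],[0,0,0]],"spin":[0,0,0,0,0],"gripper":[1,1,1,1,1]}'
python3 - <<'E'
from h import *
for c in("scene","top"):
  f=cams.grab_frame(c)
  if c=="scene": cv2.imwrite("pics/s7.png",f["img"][:,:,::-1])
  for l in("cup_a","lid_handle","reagent_bottle","sample_jar","carton"):print(c,l,[(round(r["confidence"],2),np.round(r["centre"],3)) for r in nets.pinpoint(c,l)])
E
```

```text
t: 33.65
eef_pos: [0.52, 0.0573, 0.1244]
ee_rot: [-3.141, 0.003, -3.025]
force: [-1.1, -3.5, 10.2]
width: 0.0626
gripper_force: 20.0
t: 34.45
eef_pos: [0.5175, 0.0573, 0.223]
ee_rot: [-3.141, -0.003, -3.026]
force: [0.5, 0.4, -0.6]
width: 0.0743
gripper_force: 0.0
t: 34.95
eef_pos: [0.4784, 0.0577, 0.2934]
ee_rot: [3.141, 0.001, -3.025]
force: [-0.3, -1.1, -0.1]
width: 0.0877
gripper_force: 0.0
scene cup_a [(0.93, array([ 0.382, -0.278, -0.   ])), (0.91, array([ 0.648, -0.255, -0.001])), (0.85, array([0.514, 0.059, 0.003])), (0.72, array([ 0.721, -0.144, -0.003])), (0.66, array([0.522, 0.054, 0.079])), (0.59, array([ 0.574,  0.468, -0.   ])), (0.56, array([0.516, 0.06 , 0.042]))]
scene lid_handle [(0.66, array([0.707, 0.074, 0.25 ])), (0.65, array([0.519, 0.056, 0.041]))]
scene reagent_bottle [(0.58, array([0.42 , 0.361, 0.003]))]
scene sample_jar [(0.71, array([ 0.633, -0.358, -0.002]))]
scene carton [(0.82, array([ 0.574,  0.469, -0.002]))]
top cup_a [(0.68, array([ 0.647, -0.253, -0.   ])), (0.59, array([ 0.72 , -0.145,  0.   ])), (0.59, array([ 0.386, -0.281,  0.   ])), (0.45, array([0.515, 0.061, 0.008]))]
top lid_handle []
top reagent_bottle []
top sample_jar [(0.93, array([ 0.631, -0.361, -0.001]))]
top carton [(0.77, array([0.574, 0.468, 0.   ]))]
```

View pics/s7.png

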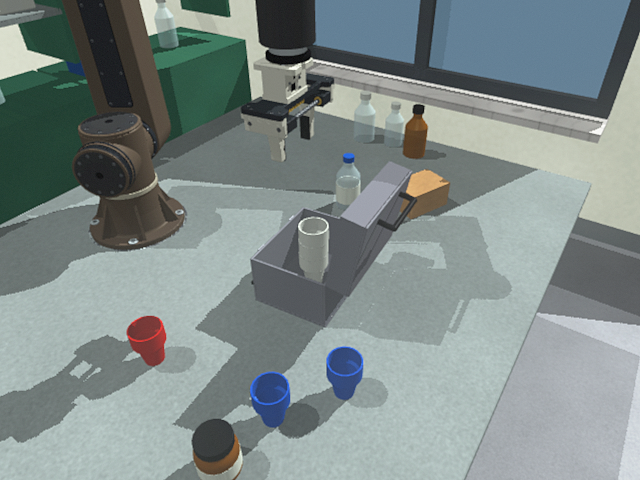

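The picture shows the three cups in one upright stack in the case (rim at (314,225)), with the lid resting open and the bystanders unmoved. I'll check numerically that the rim height means it is fully home.

```bash
python3 - <<'E'
from h import *
f=cams.grab_frame("scene");im=f["img"].astype(int)
m=((im.min(2)>125)&(im[:,:,0]>=im[:,:,2]+4)).astype(np.uint8);m[:,:280]=0;m[:,345:]=0;m[:205]=0;m[290:]=0
n,L,S,C=cv2.connectedComponentsWithStats(m);i=1+S[1:,4].argmax();print(S[i])
a=np.linspace(0,2*np.pi,90)
for z in(.157,.163,.169):
    p=np.array([proj(f,(.5185+.031*np.cos(t),.057+.031*np.sin(t),z)) for t in a]);print(z,p.min(0).round(1),p.max(0).round(1))
p=np.array([proj(f,(.5185+.018*np.cos(t),.057+.018*np.sin(t),.005)) for t in a]);print("foot",p.max(0))
for y in range(216,282,8):
    xs=np.where(L[y]==i)[0];print(y,xs.min() if len(xs) else None,xs.max() if len(xs) else None)
E
```

```text
[300 225   1   1   1]
0.157 [297.6 216.3] [328.2 234.3]
0.163 [297.4 214. ] [328.1 231.9]
0.169 [297.3 211.6] [328.1 229.4]
foot [322.66546107 286.15727171]
216 None None
224 None None
232 None None
240 None None
248 None None
256 None None
264 None None
272 None None
280 None None
```

```bash
python3 - <<'E'
from h import *
im=cv2.imread("pics/s7.png").astype(int)
print("col314",[(y,int(im[y,314].sum()//3)) for y in range(210,242)])
for y in range(222,282,8): print(y,(im[y,292:336].sum(1)//3).tolist())
E
```

```text
col314 [(210, 127), (211, 139), (212, 81), (213, 85), (214, 88), (215, 81), (216, 116), (217, 160), (218, 145), (219, 124), (220, 127), (221, 125), (222, 124), (223, 126), (224, 127), (225, 127), (226, 126), (227, 128), (228, 125), (229, 129), (230, 132), (231, 130), (232, 125), (233, 158), (234, 192), (235, 141), (236, 123), (237, 126), (238, 125), (239, 125), (240, 125), (241, 124)]
222 [107, 109, 107, 108, 107, 104, 80, 162, 249, 226, 159, 147, 127, 119, 121, 123, 126, 125, 125, 126, 126, 127, 124, 127, 130, 128, 129, 132, 133, 134, 133, 133, 120, 160, 237, 195, 99, 82, 88, 88, 87, 90, 86, 88]
230 [108, 109, 111, 89, 73, 70, 112, 156, 234, 217, 147, 116, 116, 118, 121, 126, 125, 125, 130, 133, 133, 133, 132, 131, 129, 144, 152, 151, 148, 137, 124, 143, 191, 245, 219, 178, 148, 98, 83, 89, 88, 89, 88, 89]
238 [89, 77, 79, 80, 79, 73, 125, 141, 135, 134, 134, 131, 134, 135, 133, 133, 130, 129, 129, 127, 129, 125, 125, 126, 125, 124, 122, 123, 122, 125, 123, 132, 140, 151, 164, 181, 159, 106, 84, 87, 89, 89, 89, 90]
246 [80, 77, 82, 79, 78, 76, 93, 127, 137, 135, 140, 148, 149, 140, 
[... 272 characters left out ...]
22, 124, 123, 123, 128, 136, 144, 155, 171, 178, 135, 96, 96, 93, 90, 87, 86, 88]
262 [82, 83, 83, 83, 83, 81, 81, 122, 138, 135, 135, 135, 135, 133, 132, 133, 129, 125, 125, 128, 125, 125, 125, 126, 124, 126, 123, 122, 122, 128, 127, 135, 145, 154, 173, 181, 136, 100, 92, 87, 88, 87, 90, 87]
270 [80, 80, 81, 81, 82, 83, 82, 83, 81, 78, 79, 108, 126, 139, 135, 132, 129, 127, 128, 126, 126, 124, 124, 126, 122, 126, 123, 121, 135, 133, 128, 139, 119, 101, 108, 106, 95, 85, 88, 88, 85, 90, 86, 89]
278 [88, 89, 87, 88, 87, 88, 87, 84, 87, 86, 91, 101, 103, 102, 109, 103, 106, 113, 115, 115, 120, 124, 123, 125, 121, 119, 121, 118, 124, 136, 111, 80, 78, 82, 86, 88, 89, 89, 88, 85, 88, 86, 90, 88]
```

The rim spans rows 216–234, which matches a rim at 157 mm (fully nested), and the sides are straight.

```bash
python3 -c "from station import arm;print(arm.job_done())"
```

```text
the job is handed in; nothing more can be done
None
```

The job is handed in: the lid rests open on its stop, the three white cups stand fully nested in one upright stack in the case, and the bottle, jar and carton were not disturbed.

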